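# Put the torch back on its charger

## Robot

A 6-joint arm with a two-finger parallel gripper is mounted at the origin on the work surface. World frame = base frame: x ahead of the robot, y to its left, z up, the work surface at z = 0. Lengths are in mm, angles in rad, forces in N, time in s.
With the tool pointing down it reaches from about 300 to 775 mm from the base axis. Payload 14.6 kg.
Tool frame: the origin (TCP) lies on the centre line of the jaws, within the pads' length; the fingertips stand 8 mm ahead of it and the grasp point (between the pads) lies 11 mm behind it; z points along the fingers, y is the direction in which the jaws open and shut (so a half turn about z gives the same grasp; the last joint's range is limited). The gripper opens to 94 mm and grips with 3 to 60 N. Pads are 16 mm wide; open, the fingers measure 119 mm over their backs; the gripper's body (75 mm by 177 mm) begins 78 mm behind the grasp point.
Start: joints at [1.144, 0.3, 1.521, -0, 1.321, -0.067], TCP at [193.645, 514.773, 213.446] pointing down, gripper open.
Joint ranges: [-3.03, 3.03], [-0.79, 2.21], [0.23, 2.52], [-1.04, 4.18], [0, 3.07], [-2.55, 2.55]. Speed limits (rad/s): [2.22, 2.22, 2.57, 3.14, 3.14, 3.14].

## Interface

Orientations are given as [roll, pitch, yaw] about the fixed x, y, z axes, in that order (R = Rz(yaw) Ry(pitch) Rx(roll)).
In Python, from cell import read_state, cams, manip gives the robot as it stands.
- The arm moves only by the shell command python3 -m handwheel 'ROWS' [OPENING] [FORCE]. ROWS is JSON, a list of rows, each a list of 4 numbers: the shift along the tool's x, y, z in m, then the turn about the tool's z in degrees. In form: [[dx, dy, dz, turn], ...]. A call has 1 to 5 rows; each row is the pose to reach, as a shift and turn from the pose measured when the call began, along the tool's axes at that moment; what a row does not reach only later rows make up. A row lasts 1/8 s, in which the tool goes at most 62.5 mm and 10.7 degrees, less where a joint would pass 70% of its speed; a pose out of reach is approached as far as the arm can. A call with a gripper value outside its range is refused whole. OPENING is the closure, from 0 (fully open) to 1 (shut), set as the call begins (- or left out, the last holds). The fingers move at their own pace and stop on an object; FORCE is the grip in N (left out, the last holds). Time passes only in rows, so rows that repeat a pose let the fingers close. It gives the time, the measured TCP pose, the force and the opening at its end, in the units of the state.
- read_state(): the state, without advancing time (a new reading comes with each control period).
- cams.camera(name): name is "side" or "top" or "wrist"; returns the picture (400x640x3 uint8, red, green, blue); there is no depth.
- cams.get_calibration(name): a dict with "vertical_fov" (degrees; the focal length in pixels is half the picture's height over the tangent of half this angle, whatever the lens; pixels are square), "cx", "cy" (the principal point, pixels), "R" (3x3) and "t" (3): a world point X has camera coordinates R X + t. Camera axes: x right, y down, z forward; pixel columns grow to the right and rows downward; lengths in mm; the calibration is good to about 2 mm. A picture is of the moment at which its call begins: read the wrist's pose just before it. get_calibration takes no time and is no camera call; for the wrist camera it gives the pose at the moment of the call.
- manip.sign_off(): hands the job in, once; it reports no verdict.
The state is a dict: "clock": time; "joints": joint angles; "qd": joint speeds; "effort": joint torques, N m; "eef_pos": TCP position; "eef_rot": TCP orientation; "wrist_force": force on the tool from outside, world axes, zero at the start; "moment": the same for the moment, N m; "finger_gap": finger opening in mm.
Only numpy, scipy, OpenCV 4.12 (cv2) and the standard library are available. Lean on these libraries where they do the work, as an engineer would, in place of code of your own. Each camera call takes 0.05 s, during which the arm holds its last target. There are 200 camera calls.

## Task

Put the torch back on its charger: lower its tapered tail gently into the charger's cup and let go so that it settles and centres itself there; then press down on top of it until the stiff cup is all the way down, and keep that press for about a second, at roughly 15 N and never over 30 N. Leave the torch standing upright in the lowered cup, and leave everything else on the shelf where it is.

Things in the scene. Friction and masses are not known exactly. Their poses are not given: they have to be found in the camera images.
- torch: Stubby rechargeable torch, loose, round about its z axis, standing upright with the lens on top. 110 mm tall, about 0.2 to 0.33 kg. Origin at the centre of its underside, z up along it. Black tapered tail: 36 mm diameter at the underside, widening evenly to 64 mm at 34 mm height, straight to 38 mm, then narrowing to the plain aluminium barrel, 40 mm diameter from 44 mm height to the flat top at 110 mm (grip the barrel at 70 to 100 mm height).
- torch_top (a point): Centre of the torch's flat top (the lens, 110 mm above its underside): where to press.
- charger: The charger, fixed to the shelf: black round foot of 110 mm diameter and 12 mm height with an upright sleeve, 92 mm outer diameter, up to 40 mm height, round the sliding cup; a 24 x 50 mm block 55 mm high stands on its +x side, 45 to 69 mm from the axis. Origin at the centre of its underside, z up. Its sliding cup is described under cup_floor.
- cup_floor (a point): Centre of the flat inner floor of the charger's grey cup, on the charger's axis, z up; moves with the cup. Starts 23 to 41 mm above the shelf. The bore tapers like the torch's tail: 38 mm diameter at the floor, 63 mm at the mouth. Nested, the tail's underside rests on the floor with about 1 mm play sideways; once let go, it slides down the taper by its own weight.
- cup_mouth (a point): Centre of the cup's mouth, 30 mm above its floor. The cup slides straight down 6 to 18 mm onto a hard stop whose height differs each time and can only be felt. No spring: it stays where left. It creeps down only under a load of about 8 N (more than the torch's weight); at the stop the force climbs by several newtons per half millimetre.
- roll_a: Packing tape roll lying flat, 100 mm diameter, 48 mm high, 78 mm core hole; origin under its centre. Leave alone.
- roll_b: Second tape roll, the same. Leave alone.
- dispenser: Blue plastic tape dispenser, 150 x 58 mm, 76 mm high; origin under its centre, long side along x. Leave alone.
- stapler: Black stapler, 140 x 36 mm, 56 mm high; origin under its centre, long side along x. Leave alone.
- marker: Red marker pen lying along its x, 135 mm long, 16 mm thick; origin under its middle. Leave alone.
- tin: Small round aluminium tin with its lid snapped shut, 53 mm diameter, 44 mm high; origin under its centre. Leave alone.
- carton: Small cardboard carton, 100 x 80 mm, 60 mm high; origin under its centre. Leave alone.

How it is judged:
By the outcome, as a careful person would: the job done as asked, in the order asked, and still so for the second after the job is handed in, with the robot touching nothing.
It also fails if it takes over 61 s, if anything falls off the work surface, if the arm or the gripper's body presses on something with over 40 N, if the wrist force passes 120 N, or if a joint passes its speed limit or range.

## Working session

There is one attempt and no reset: what is moved stays moved. The work goes in short steps, Python scripts to look and compute and a shell command to move; the robot and the scene stay as the last step left them, time stands still between calls to the robot, and variables do not carry over. Pictures are saved under pics/ and viewed, about 8 in all and at most 12, crops included, and the job is handed in when it is done.

```bash
ls; mkdir -p pics
python3 - <<'E'
from cell import read_state,cams,manip
import cv2
s=read_state();print(s)
for n in("top","side"):
    c=cams.get_calibration(n);print(n,c)
    cv2.imwrite(f"pics/{n}0.png",cams.camera(n)[:,:,::-1])
E
```

```text
pics
{'clock': 0.0, 'joints': array([ 1.14439577e+00,  3.00445981e-01,  1.52162947e+00, -1.52499384e-05,
        1.32067297e+00, -6.66155263e-02]), 'qd': array([ 8.58469429e-05,  4.90586679e-05,  9.43465164e-04,  3.75532137e-04,
        1.58784821e-03, -3.54301153e-04]), 'effort': array([-2.27492710e-03, -5.31806874e+01, -3.52742136e+01,  7.07335328e-02,
        2.43918621e-02, -1.22786423e-04]), 'eef_pos': array([193.54393612, 514.53599115, 212.87963096]), 'eef_rot': array([-3.14043848e+00, -6.21962194e-05,  2.78181137e+00]), 'wrist_force': array([ 0.2941916 ,  0.16542769, -0.22591871]), 'moment': array([ 0.01834042, -0.03190834, -0.03943526]), 'finger_gap': 94.14976636384677}
top {'vertical_fov': 45.998089178711226, 'cx': 313.9197031036038, 'cy': 197.5538148605065, 'R': array([[-9.93849629e-03, -9.99948802e-01, -1.90236774e-03],
       [-9.92589033e-01,  1.00957351e-02, -1.21099493e-01],
       [ 1.21112498e-01,  6.84722496e-04, -9.92638551e-01]]), 't': array([  -9.03051845,  605.25027164, 1323.95801679])}
side {'vertical_fov': 49.96296677348393, 'cx': 335.1841656366544, 'cy': 203.8983005539834, 'R': array([[ 0.81926527, -0.5733925 , -0.00504627],
       [-0.36332988, -0.51227851, -0.77817872],
       [ 0.44361675,  0.63936826, -0.62802262]]), 't': array([-514.75176248,  320.92838313,  778.68943091])}
```

View pics/top0.png

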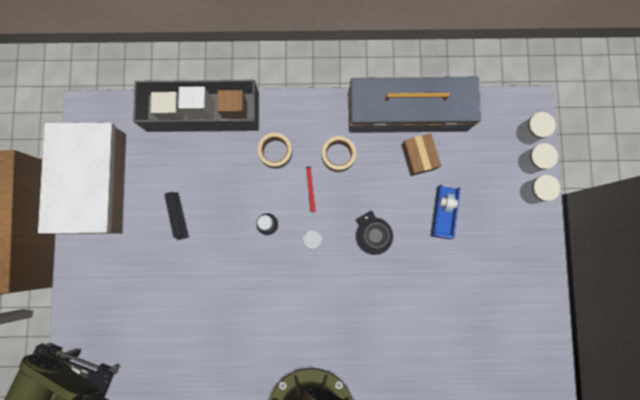

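View pics/side0.png

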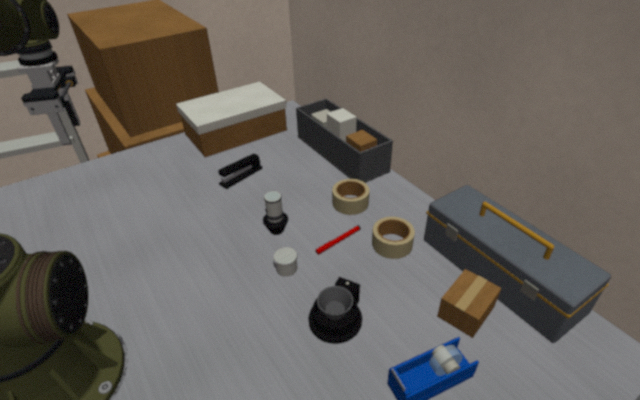

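The top view shows the torch near (267,223), the tin at (312,240), and the charger at (375,236) with its block up and to the left. The side view shows the torch upright near (273,210) and the cup at (335,300). I'll work out positions from these.

```bash
cat > h.py <<'E'
import numpy as np,cv2
from cell import read_state,cams,manip
def cal(n):
    c=cams.get_calibration(n);c['f']=200/np.tan(np.radians(c['vertical_fov'])/2);return c
def ray(c,u,v):
    d=c['R'].T@np.array([(u-c['cx'])/c['f'],(v-c['cy'])/c['f'],1]);return -c['R'].T@c['t'],d
def onz(c,u,v,z):
    o,d=ray(c,u,v);return o+d*(z-o[2])/d[2]
def proj(c,X):
    p=c['R']@np.asarray(X,float)+c['t'];return c['cx']+c['f']*p[0]/p[2],c['cy']+c['f']*p[1]/p[2]
def tool(dworld):  # world mm -> tool axes m
    from scipy.spatial.transform import Rotation as Ro
    return Ro.from_euler('xyz',read_state()['eef_rot']).inv().apply(dworld)/1000
def tri(c1,p1,c2,p2):
    o1,d1=ray(c1,*p1);o2,d2=ray(c2,*p2)
    s=np.linalg.lstsq(np.c_[d1,-d2],o2-o1,rcond=None)[0]
    a,b=o1+s[0]*d1,o2+s[1]*d2;return (a+b)/2,np.linalg.norm(a-b)
E
python3 - <<'E'
from h import *
t=cv2.imread('pics/top0.png');s=cv2.imread('pics/side0.png')
ct,cs=cal('top'),cal('side')
def blobs(im,x0,y0,x1,y1,lo,hi,tag):
    g=cv2.cvtColor(im,6)[y0:y1,x0:x1]
    n,l,st,ce=cv2.connectedComponentsWithStats(cv2.inRange(g,lo,hi))
    for i in range(1,n):
        if st[i][4]>25: print(tag,st[i]+[x0,y0,0,0,0],ce[i]+[x0,y0])
blobs(t,250,205,285,240,0,85,'torch dark')
blobs(t,350,208,400,260,0,75,'charger dark')
blobs(t,250,205,285,240,165,255,'lens')
print(onz(ct,265.5,222.5,110),onz(ct,375,236,40),onz(ct,312,240,44))
for X in ([*onz(ct,265.5,222.5,110)[:2],110],[*onz(ct,375,236,40)[:2],40]): print('side',proj(cs,X))
a=cv2.resize(t[195:270,245:405],None,fx=5,fy=5,interpolation=2)
b=cv2.resize(s[180:350,250:380],None,fx=1,fy=1)
cv2.imwrite('pics/crop1.png',a)
E
```

```text
torch dark [258 214  20  21 130] [270.5        226.16153846]
charger dark [356 212  36  42 582] [370.27319588 233.65120275]
charger dark [368 225  20  21 153] [379.78431373 234.41176471]
lens [250 205  35  35 682] [266.64956012 219.76686217]
lens [257 216  15  14 155] [264.22580645 222.10322581]
[529.32129164 116.93094003 110.        ] [ 492.51321732 -188.20336204   40.        ] [482.81656475  -8.45886737  44.        ]
side (np.float64(272.55437137933416), np.float64(196.78420897014948))
side (np.float64(333.3999052210806), np.float64(308.36052241817225))
```

View pics/crop1.png

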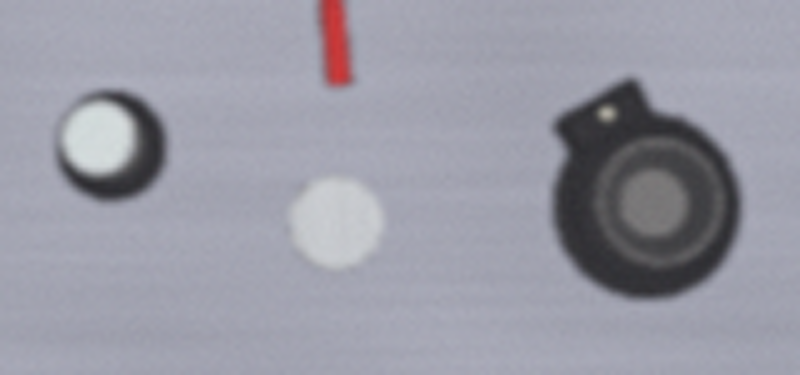

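The crop shows the lens centre at about full-image (264.8,222.4), the cup mouth ring at (377.2,235.2) and the cup floor at (376,235.6). The rays agree with the side view, so I'll move above the torch and use the wrist camera.

Run:
```python
from h import *
ct=cal('top')
print(onz(ct,264.8,222.4,110),onz(ct,377.2,235.2,62),onz(ct,376,235.6,32))
p=read_state()['eef_pos'];print(tool(np.array([529,118,213])-p))
c=cal('wrist');print(-c['R'].T@c['t']-p,c['R'][2],c['f'],c['cx'],c['cy'])
```

```text
[529.6121428  118.83196151 110.        ] [ 493.83795941 -191.62106204   62.        ] [ 493.93882408 -192.1230166    32.        ]
[-4.53603178e-01 -2.53058985e-01  1.91752614e-04]
[-63.13956835  23.80308648 171.39974432] [ 0.21786898 -0.08360338 -0.97239065] 321.08895761433536 316.13699732534855 199.8506891304736
```

```bash
python3 -m handwheel '[[-0.05,-0.028,0,0],[-0.1,-0.056,0,0],[-0.15,-0.084,0,0],[-0.2,-0.112,0,0],[-0.25,-0.14,0,0]]' 0
python3 -c "
from h import *
s=read_state();print(s['eef_rot'],tool(np.array([529,118,213])-s['eef_pos']))"
```

```text
clock: 0.72
eef_pos: [379.1, 293.9, 213.0]
eef_rot: [-3.14, -0.0, 2.782]
wrist_force: [0.8, 0.8, -0.2]
finger_gap: 93.9
[-3.14042110e+00 -1.95809394e-04  2.78190282e+00] [-2.02240348e-01 -1.11865610e-01  7.59764016e-05]
```

```bash
python3 -m handwheel '[[-0.05,-0.028,0,0],[-0.1,-0.056,0,0],[-0.15,-0.084,0,0],[-0.202,-0.112,0,0],[-0.202,-0.112,0,0]]'
python3 - <<'E'
from h import *
s=read_state();print(s['eef_pos'],s['eef_rot'],s['qd'].round(3));c=cal('wrist')
im=cams.camera('wrist')[:,:,::-1];cv2.imwrite('pics/w1.png',im)
print(proj(c,[529,118,110]),proj(c,[529,118,0]))
np.savez('w1.npz',**c)
E
```

```text
clock: 1.35
eef_pos: [530.1, 115.2, 212.3]
eef_rot: [-3.14, -0.001, 2.778]
wrist_force: [-0.7, -0.1, -0.8]
finger_gap: 93.9
[530.12425693 115.21287027 212.29021483] [-3.13967383e+00 -9.41749560e-04  2.77790198e+00] [ 0.069 -0.035  0.046  0.011  0.001  0.047]
(np.float64(319.21698712898257), np.float64(199.70143921177063)) (np.float64(318.6053159883748), np.float64(178.60581363595747))
```

View pics/w1.png

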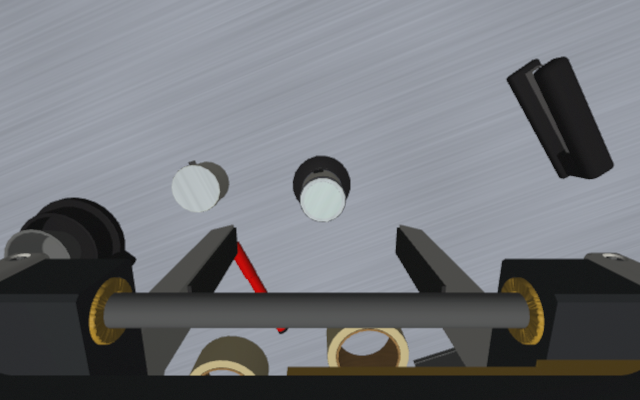

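The wrist picture shows the lens at about (323,200), between the open jaws. The prediction was (319,200).

Run:
```python
from h import *
c=dict(np.load('w1.npz'));im=cv2.imread('pics/w1.png')
m=cv2.inRange(im,(195,195,180),(255,255,255));m[:,:285]=0;m[:,360:]=0;m[:165]=0;m[235:]=0
k=max(cv2.findContours(m,0,2)[0],key=cv2.contourArea);(u,v),r=cv2.minEnclosingCircle(k)
m2=cv2.moments(k);print(u,v,r,m2['m10']/m2['m00'],m2['m01']/m2['m00'])
X=onz(c,u,v,110);d=(c['R']@X+c['t'])[2];print(X,'dia',2*r*d/c['f'])
p=read_state()['eef_pos'];print(p,tool(np.array([X[0],X[1],75])-p))
```

```text
322.2783203125 199.60836791992188 20.728559494018555 322.1674535725527 199.94885111740635
[529.87337874 120.53780083 110.        ] dia 36.33049735930306
[529.08642639 116.77890479 212.37912794] [0.00041454 0.0040277  0.13737314]
```

```bash
python3 -m handwheel '[[0,0.0035,0.045,0],[0,0.0035,0.09,0],[0,0.0035,0.125,0],[0,0.0035,0.137,0],[0,0.0035,0.137,0]]' 
python3 -m handwheel '[[0,0,0,0],[0,0,0,0],[0,0,0,0],[0,0,0,0],[0,0,0,0]]' 0.7 20
python3 -m handwheel '[[0,0,0,0],[0,0,0,0],[0,0,0,0]]' 0.7 20
```

```text
clock: 2.02
eef_pos: [529.8, 120.5, 75.7]
eef_rot: [-3.14, -0.002, 2.78]
wrist_force: [0.2, 0.2, -0.2]
finger_gap: 94.1
clock: 2.65
eef_pos: [529.9, 120.5, 75.7]
eef_rot: [-3.14, -0.002, 2.78]
wrist_force: [0.5, -0.2, -0.1]
finger_gap: 47.0
clock: 3.02
eef_pos: [529.8, 120.5, 75.7]
eef_rot: [-3.14, -0.002, 2.78]
wrist_force: [0.4, -0.1, -0.8]
finger_gap: 39.7
```

```bash
python3 -m handwheel '[[0,0,-0.01,0],[0,0,-0.04,0],[0,0,-0.08,0],[0,0,-0.11,0],[0,0,-0.11,0]]' 
python3 -c "
from h import *
p=read_state();print(p['joints']);print(tool(np.array([570,-90,p['eef_pos'][2]])-p['eef_pos']))"
```

```text
clock: 3.65
eef_pos: [530.9, 120.7, 187.9]
eef_rot: [3.141, 0.002, 2.78]
wrist_force: [0.3, 0.4, -2.2]
finger_gap: 40.2
[ 1.56744744e-01  3.08397976e-01  1.57081676e+00 -8.60006557e-04
  1.26056048e+00 -1.05231275e+00]
[-0.11113252 -0.18327661  0.00018593]
```

```bash
python3 -m handwheel '[[-0.02,-0.03,0,0],[-0.05,-0.08,0,0],[-0.08,-0.13,0,0],[-0.1,-0.165,0,0],[-0.111,-0.183,0,0]]' 
python3 -m handwheel '[[0,0,0,0],[0,0,0,0]]'
python3 - <<'E'
from h import *
s=read_state();print(s['qd'].round(3));c=cal('wrist')
im=cams.camera('wrist')[:,:,::-1];cv2.imwrite('pics/w2.png',im)
t=cams.camera('top')[:,:,::-1];cv2.imwrite('pics/top2.png',t)
print(proj(c,[493.9,-192,62]),proj(c,[493.9,-192,32]))
np.savez('w2.npz',**c)
E
```

```text
clock: 4.28
eef_pos: [569.5, -91.4, 186.6]
eef_rot: [-3.141, -0.0, 2.778]
wrist_force: [0.1, 0.8, -1.9]
finger_gap: 39.7
clock: 4.53
eef_pos: [569.3, -90.4, 186.0]
eef_rot: [-3.142, -0.001, 2.779]
wrist_force: [0.0, 0.9, -1.8]
finger_gap: 39.8
[ 0.013 -0.01  -0.003  0.     0.002 -0.   ]
(np.float64(184.01789786718362), np.float64(159.870902610946)) (np.float64(195.92806232674423), np.float64(156.57289797317745))
```

View pics/w2.png

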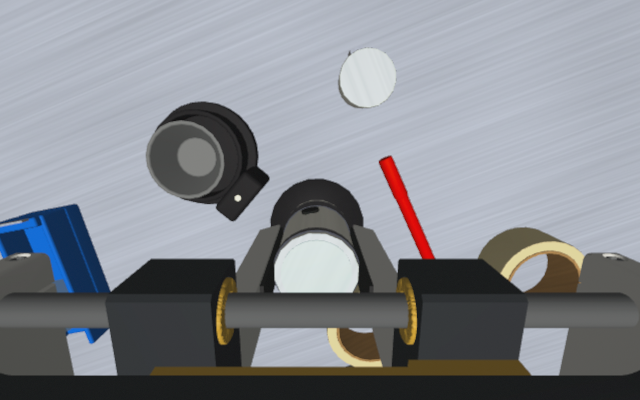

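The wrist view shows the cup floor disc at about (198,157) and the mouth ring at about (186,160), both close to the predictions. I'll fit ellipses to them.

Run:
```python
from h import *
ct=cal('top');cw=dict(np.load('w2.npz'))
w=cv2.imread('pics/w2.png',0);t=cv2.imread('pics/top2.png',0)
print('row157',w[157,140:264:3]);print('top row235',t[235,355:398])
def fit(g,seed,lo,hi):
    n,l,st,ce=cv2.connectedComponentsWithStats(cv2.inRange(g,lo,hi),connectivity=4)
    i=l[seed[1],seed[0]]
    k=max(cv2.findContours((l==i).astype('uint8'),0,1)[0],key=cv2.contourArea)
    return cv2.fitEllipse(cv2.convexHull(k)),st[i]
for lo in(100,110,118):
    try:print('floor w',lo,fit(cv2.medianBlur(w,3),(198,157),lo,160))
    except Exception as e:print(e)
for lo in(78,85,92):
    try:print('floor t',lo,fit(t,(376,236),lo,160))
    except Exception as e:print(e)
```

```text
row157 [182 181 132 100  71  71  71  71  71  71  72  71  76 129 129 130 129 129
 130 130 130 129 130 129 129 116  81 124  47  48  46  48  48  43  28  19
  41  49  49  41 183 185]
top row235 [ 53  56  55  58  63  65  71  75  76  74  77  88  98 107 105 109 107 103
 106 112 123 124 124 123 122 126 120  96  72  60  63  64  75  89  85  60
  50  82 136 169 176 175 176]
floor w 100 (((196.43222045898438, 156.6884307861328), (36.790584564208984, 40.33966064453125), 134.4076385498047), array([ 178,  138,   38,   39, 1174], dtype=int32))
floor w 110 (((196.4141082763672, 156.79014587402344), (36.202857971191406, 39.2515754699707), 133.98304748535156), array([ 178,  138,   38,   38, 1130], dtype=int32))
floor w 118 (((196.43638610839844, 156.6659698486328), (35.43465042114258, 38.78337478637695), 136.58973693847656), array([ 178,  138,   38,   38, 1093], dtype=int32))
floor t 78 (((354.6702575683594, 265.4181823730469), (92.30694580078125, 280.71966552734375), 171.79734802246094), array([ 305,  155,   89,  245, 3524], dtype=int32))
floor t 85 (((354.6702575683594, 265.4181823730469), (92.30694580078125, 280.71966552734375), 171.79734802246094), array([ 305,  155,   89,  245, 2883], dtype=int32))
floor t 92 (((345.0491638183594, 200.7118682861328), (84.11604309082031, 102.97142028808594), 144.37008666992188), array([ 305,  155,   83,   87, 2058], dtype=int32))
```

Run:
```python
from h import *
from scipy.optimize import least_squares
cw=dict(np.load('w2.npz'));w=cv2.imread('pics/w2.png',0)
m=cv2.inRange(w,60,150);m[:, :130]=0;m[:,235:]=0;m[:100]=0;m[215:]=0
m=cv2.morphologyEx(m,cv2.MORPH_OPEN,np.ones((5,5)))
k=max(cv2.findContours(m,0,1)[0],key=cv2.contourArea);e=cv2.fitEllipse(cv2.convexHull(k));print('mouth',e)
# rim outer -> mouth centre ; floor
o=lambda X:np.r_[np.subtract(proj(cw,[X[0],X[1],X[2]]),(196.43,156.7)),np.subtract(proj(cw,[X[0],X[1],X[2]+30]),e[0])]
r=least_squares(o,[494,-192,32]);print(r.x,r.fun)
for z in (23,32,41):
    X=onz(cw,196.43,156.7,z);d=(cw['R']@X+cw['t'])[2];print(z,X[:2],'floor dia',39.6*d/cw['f'],'rim',max(e[1])*(d-29)/cw['f'])
v=w.copy();v=cv2.cvtColor(v,8);cv2.ellipse(v,e,(0,0,255),1);cv2.imwrite('pics/fit.png',cv2.resize(v[90:230,110:290],None,fx=3,fy=3))
# tail/torch check: torch top in hand
m=cv2.inRange(cv2.imread('pics/w2.png'),(195,195,180),(255,255,255));m[:225]=0;m[:,:270]=0;m[:,365:]=0
x,y,ww,hh=cv2.boundingRect(m);p=read_state()['eef_pos'];print('top',x,ww,y,hh,p,onz(cw,x+ww/2,y+ww*.96/2,p[2]+34.5))
print(tool(np.array([r.x[0],r.x[1],p[2]])-p))
```

```text
mouth ((184.841796875, 158.97586059570312), (74.60332489013672, 82.45556640625), 135.4747772216797)
[ 493.22228167 -196.71415013   18.41476036] [-0.12198742 -0.44334914  0.11144782  0.40504419]
23 [ 493.85914588 -195.03619564] floor dia 41.10348784656264 rim 78.13895278557631
32 [ 494.19524735 -191.58145058] floor dia 39.99750736285292 rim 75.836067754805
41 [ 494.53134883 -188.12670551] floor dia 38.89152687914319 rim 73.5331827240337
top 275 83 234 58 [569.45692281 -90.21339145 186.45510632] [569.75095413 -90.58398489 220.95510632]
[ 3.35928614e-02 -1.26592462e-01  1.66057648e-05]
```

View pics/fit.png

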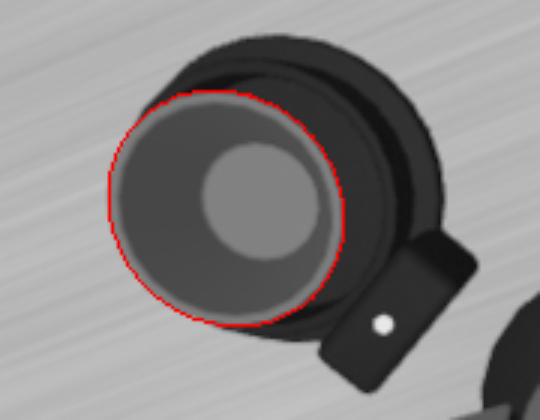

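The mouth ellipse fits well, but cup height is poorly constrained from this one view. A second wrist view from nearly above the cup should fix XY and height.

```bash
python3 -m handwheel '[[0.005,-0.02,0,0],[0.02,-0.05,0,0],[0.035,-0.08,0,0],[0.035,-0.093,0,0],[0.035,-0.093,0,0]]' 
python3 -m handwheel '[[0,0,0,0],[0,0,0,0]]'
python3 - <<'E'
from h import *
s=read_state();p=s['eef_pos'];c=cal('wrist')
im=cams.camera('wrist')[:,:,::-1];cv2.imwrite('pics/w3.png',im);np.savez('w3.npz',**c)
print(p,proj(c,[493.9,-192,62]),proj(c,[493.9,-192,32]))
E
```

```text
clock: 5.25
eef_pos: [503.8, -165.4, 186.7]
eef_rot: [3.142, 0.0, 2.779]
wrist_force: [-0.2, 0.7, -2.0]
finger_gap: 39.6
clock: 5.5
eef_pos: [504.1, -164.9, 186.7]
eef_rot: [3.142, 0.0, 2.779]
wrist_force: [-0.2, 0.8, -2.6]
finger_gap: 40.0
[ 504.14547792 -164.89210086  186.66309283] (np.float64(285.77482255145526), np.float64(196.1895266715485)) (np.float64(288.4525632324802), np.float64(189.75398637128885))
```

View pics/w3.png

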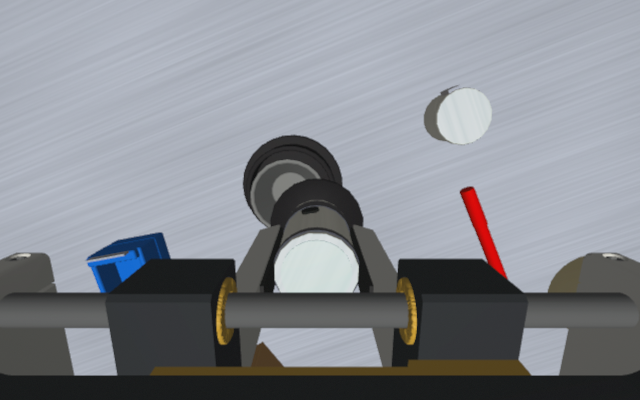

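That went further in than intended, and the torch hides part of the cup near (285,190). I'll back outward.

```bash
python3 -m handwheel '[[-0.02,0,0,0],[-0.045,0,0,0],[-0.07,0,0,0],[-0.07,0,0,0],[-0.07,0,0,0]]' 
python3 -m handwheel '[[0,0,0,0],[0,0,0,0]]'
python3 - <<'E'
from h import *
s=read_state();p=s['eef_pos'];c=cal('wrist')
im=cams.camera('wrist')[:,:,::-1];cv2.imwrite('pics/w4.png',im);np.savez('w4.npz',**c)
f=proj(c,[493.9,-192,32]);print(p,proj(c,[493.9,-192,62]),f)
w=cv2.imread('pics/w4.png',0);w=cv2.medianBlur(w,3)
n,l,st,ce=cv2.connectedComponentsWithStats(cv2.inRange(w,110,160),connectivity=4);i=l[int(f[1]),int(f[0])]
k=max(cv2.findContours((l==i).astype('uint8'),0,1)[0],key=cv2.contourArea);fe=cv2.fitEllipse(cv2.convexHull(k));print('floor',fe,st[i])
m=cv2.inRange(w,60,150);u,v=map(int,f);q=np.zeros_like(m);q[max(v-60,0):v+65,u-65:u+65]=255;m&=q
m=cv2.morphologyEx(m,cv2.MORPH_OPEN,np.ones((5,5)))
k=max(cv2.findContours(m,0,1)[0],key=cv2.contourArea);e=cv2.fitEllipse(cv2.convexHull(k));print('mouth',e)
c2=dict(np.load('w2.npz'))
print('floor',tri(c,fe[0],c2,(196.43,156.7)));print('mouth',tri(c,e[0],c2,(184.84,158.98)))
ct=cal('top');print('top/w2 floor',tri(ct,(376,235.6),c2,(196.43,156.7)))
vv=cv2.cvtColor(w,8);cv2.ellipse(vv,e,(0,0,255),1);cv2.ellipse(vv,fe,(0,255,0),1);cv2.imwrite('pics/fit4.png',vv)
E
```

```text
clock: 6.18
eef_pos: [569.2, -189.3, 186.3]
eef_rot: [3.142, -0.001, 2.78]
wrist_force: [0.6, -0.1, -3.1]
finger_gap: 39.5
clock: 6.42
eef_pos: [568.9, -189.1, 186.6]
eef_rot: [3.141, -0.001, 2.78]
wrist_force: [-0.4, 0.1, -2.6]
finger_gap: 39.6
[ 568.9234756  -189.09545147  186.55153033] (np.float64(283.7873619660663), np.float64(120.94696126165279)) (np.float64(286.78492425919524), np.float64(121.133597938837))
floor ((288.85113525390625, 120.57660675048828), (38.760231018066406, 40.3329963684082), 165.17733764648438) [ 270  101   39   40 1241]
mouth ((285.9422302246094, 119.473876953125), (80.9345932006836, 83.5133056640625), 157.8708953857422)
floor (array([ 494.36035176, -189.48454906,   37.46359046]), np.float64(0.07780915383274177))
mouth (array([ 493.566975  , -189.42158842,   65.58964632]), np.float64(0.04220942042703206))
top/w2 floor (array([ 494.06963464, -192.42711258,   29.76042557]), np.float64(0.08822690944595706))
```

View pics/fit4.png

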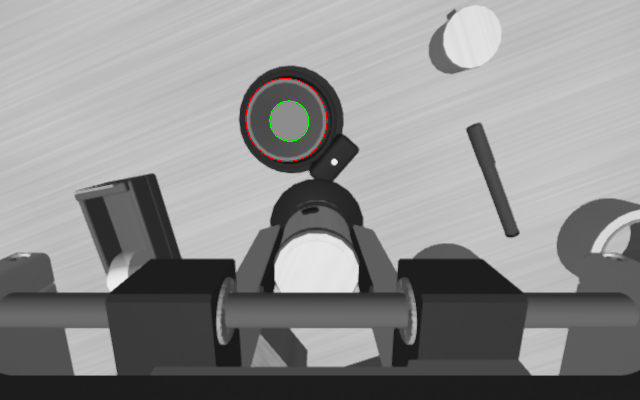

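The floor and mouth fits look right. The cup axis is at about (494,-189.8) and the floor at about 36.5 mm, with the mouth 28 mm above it against a nominal 30. The top camera gives the same torch-to-charger offset to within 1 mm.

```bash
python3 -c "
from h import *
p=read_state()['eef_pos'];print(tool(np.array([494,-189.8,p[2]])-p))"
```

```text
[ 6.99070672e-02 -2.71304244e-02  3.54437105e-05]
```

```bash
python3 -m handwheel '[[0.02,-0.008,0,0],[0.045,-0.017,0,0],[0.07,-0.027,0,0],[0.07,-0.027,0,0],[0.07,-0.027,0,0]]' 
python3 -m handwheel '[[0,0,0,0],[0,0,0,0]]'
python3 -c "
from h import *
p=read_state()['eef_pos'];print(p,tool(np.array([494,-189.8,126])-p))"
```

```text
clock: 7.1
eef_pos: [494.4, -189.7, 186.9]
eef_rot: [3.141, 0.0, 2.78]
wrist_force: [0.9, 0.3, -2.1]
finger_gap: 39.4
clock: 7.35
eef_pos: [494.7, -189.6, 186.7]
eef_rot: [3.141, 0.0, 2.78]
wrist_force: [0.3, -0.2, -2.4]
finger_gap: 40.1
[ 494.73109602 -189.61513779  186.74607799] [ 0.00062165 -0.00043907  0.06074599]
```

```bash
python3 -m handwheel '[[0.0005,-0.0005,0.015,0],[0.0005,-0.0005,0.03,0],[0.0005,-0.0005,0.045,0],[0.0005,-0.0005,0.058,0],[0.0005,-0.0005,0.061,0]]' 
python3 -m handwheel '[[0,0,0.002,0],[0,0,0.004,0],[0,0,0.006,0],[0,0,0.006,0]]'
python3 -c "
from h import *
p=read_state();print(p['eef_pos'],p['wrist_force'])
cv2.imwrite('pics/s5.png',cv2.resize(cams.camera('side')[220:350,250:420,::-1],None,fx=4,fy=4))"
```

```text
clock: 7.98
eef_pos: [493.8, -189.8, 124.6]
eef_rot: [3.141, -0.001, 2.78]
wrist_force: [0.2, 0.3, -2.7]
finger_gap: 39.4
clock: 8.48
eef_pos: [493.8, -189.8, 118.6]
eef_rot: [3.141, -0.001, 2.78]
wrist_force: [-0.5, 0.5, -2.8]
finger_gap: 39.7
[ 493.75241445 -189.76017426  118.64739304] [-0.49854268  0.47742757 -2.76304357]
```

View pics/s5.png

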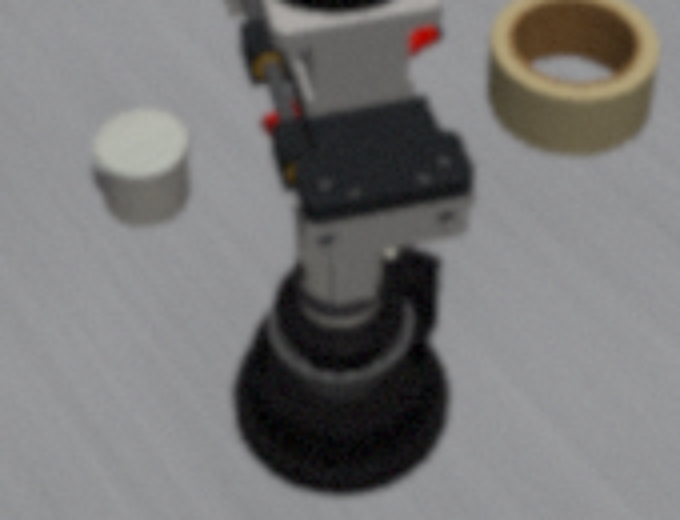

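The side crop shows the tail going into the cup, centred in the mouth ring, with no contact yet. I'll feel the way down from here.

```bash
python3 -m handwheel '[[0,0,0.001,0],[0,0,0.002,0],[0,0,0.002,0]]'
python3 -m handwheel '[[0,0,0.001,0],[0,0,0.0015,0],[0,0,0.0015,0]]'
```

```text
clock: 8.9
eef_pos: [493.7, -189.8, 116.6]
eef_rot: [3.141, -0.001, 2.78]
wrist_force: [0.1, -0.2, -1.9]
finger_gap: 40.0
clock: 9.28
eef_pos: [493.7, -189.7, 115.1]
eef_rot: [3.141, -0.002, 2.78]
wrist_force: [0.8, 0.0, -1.5]
finger_gap: 39.2
```

```bash
python3 -m handwheel '[[0,0,0.001,0],[0,0,0.001,0]]'
```

```text
clock: 9.52
eef_pos: [493.7, -189.7, 114.0]
eef_rot: [3.141, -0.002, 2.78]
wrist_force: [-0.5, 0.8, -2.3]
finger_gap: 39.7
```

```bash
python3 -m handwheel '[[0,0,0.001,0],[0,0,0.001,0]]'
python3 -c "
from h import *
c=cal('wrist');cv2.imwrite('pics/w6.png',cams.camera('wrist')[100:320,200:440,::-1].repeat(2,0).repeat(2,1))"
```

```text
clock: 9.78
eef_pos: [493.6, -189.7, 112.9]
eef_rot: [3.141, -0.002, 2.78]
wrist_force: [0.1, 0.5, -2.5]
finger_gap: 39.6
```

View pics/w6.png

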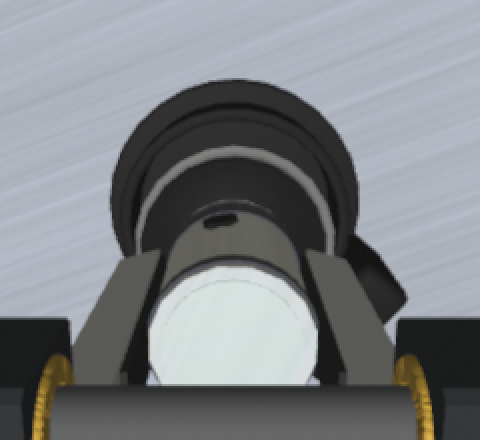

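The wrist view shows the tail centred in the rim, which still looks slightly proud. I'll keep feeling downward.

```bash
python3 -m handwheel '[[0,0,0.001,0],[0,0,0.001,0]]'; python3 -m handwheel '[[0,0,0.001,0],[0,0,0.001,0]]'
```

```text
clock: 10.07
eef_pos: [493.8, -189.8, 112.3]
eef_rot: [3.141, -0.001, 2.78]
wrist_force: [-1.4, -0.3, 2.1]
finger_gap: 39.4
clock: 10.32
eef_pos: [493.9, -189.8, 111.6]
eef_rot: [3.141, -0.001, 2.78]
wrist_force: [-2.0, 1.1, 4.6]
finger_gap: 39.8
```

Contact came at an underside height of about 36.6 mm, which matches the vision estimate. Releasing, then rising clear.

```bash
python3 -m handwheel '[[0,0,-0.0005,0],[0,0,-0.0005,0],[0,0,-0.0005,0],[0,0,-0.0005,0],[0,0,-0.0005,0]]' 0.3
python3 -m handwheel '[[0,0,-0.0,0],[0,0,-0.0,0]]' 0
python3 -m handwheel '[[0,0,-0.02,0],[0,0,-0.05,0],[0,0,-0.085,0],[0,0,-0.085,0],[0,0,-0.085,0]]'
python3 - <<'E'
from h import *
s=read_state();c=cal('wrist')
im=cams.camera('wrist')[:,:,::-1];cv2.imwrite('pics/w7.png',im)
print(s['eef_pos'],proj(c,[494,-189.8,146.5]))
cv2.imwrite('pics/s7.png',cams.camera('side')[:,:,::-1])
im=np.ascontiguousarray(im);m=cv2.inRange(im,(190,190,175),(255,255,255));u,v=map(int,proj(c,[494,-189.8,146.5]))
q=np.zeros_like(m);q[v-45:v+45,u-45:u+45]=255
k=max(cv2.findContours(m&q,0,1)[0],key=cv2.contourArea);(a,b),r=cv2.minEnclosingCircle(k)
X=onz(c,a,b,146.5);print(a,b,r,X,2*r*(c['R']@X+c['t'])[2]/c['f'])
a=im[110:330,180:460];b=cv2.imread('pics/s7.png')[210:350,260:400]
cv2.imwrite('pics/c7.png',np.hstack([cv2.resize(a,(560,440)),cv2.resize(b,(240,240)) if 0 else cv2.copyMakeBorder(cv2.resize(b,(240,240)),0,200,0,0,0)]))
E
```

```text
clock: 10.95
eef_pos: [493.9, -189.8, 112.1]
eef_rot: [3.141, -0.001, 2.78]
wrist_force: [-0.3, -0.3, -0.1]
finger_gap: 65.9
clock: 11.2
eef_pos: [493.9, -189.9, 112.1]
eef_rot: [3.141, -0.001, 2.78]
wrist_force: [1.0, -0.1, 1.1]
finger_gap: 82.7
clock: 11.82
eef_pos: [493.7, -189.8, 196.4]
eef_rot: [3.141, -0.002, 2.78]
wrist_force: [1.0, 0.9, -0.0]
finger_gap: 94.1
[ 493.70323012 -189.76147163  196.36391102] (np.float64(316.5398598896265), np.float64(219.77357888532472))
316.0989990234375 219.35279846191406 26.50959014892578 [ 493.59259011 -189.98516103  146.5       ] 38.13057231732181
```

View pics/c7.png

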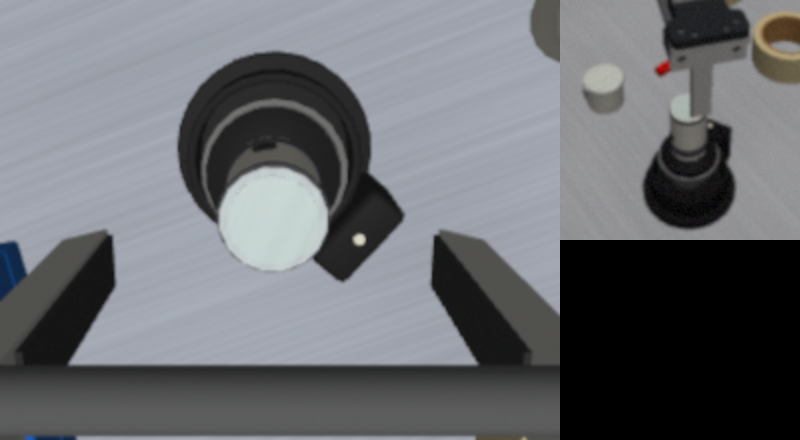

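The torch stands centred and upright in the cup, with its top at (493.6,-190.0). Next I'll shut the jaws and come down near the lens.

```bash
python3 -m handwheel '[[0,0,0,0],[0,0,0,0],[0,0,0,0],[0,0,0,0],[0,0,0,0]]' 1 20
python3 -m handwheel '[[0,0,0.01,0],[0,0,0.02,0],[0,0,0.03,0],[0,0,0.036,0],[0,0,0.036,0]]'
python3 -m handwheel '[[0,0,0.001,0],[0,0,0.002,0],[0,0,0.002,0]]'
```

```text
clock: 12.55
eef_pos: [493.6, -189.7, 196.0]
eef_rot: [3.141, -0.003, 2.78]
wrist_force: [-1.0, -0.1, -1.2]
finger_gap: 47.4
clock: 13.18
eef_pos: [493.4, -189.6, 159.5]
eef_rot: [3.141, -0.003, 2.78]
wrist_force: [-0.9, 1.3, 0.2]
finger_gap: 0.8
clock: 13.55
eef_pos: [493.4, -189.6, 157.6]
eef_rot: [3.141, -0.003, 2.78]
wrist_force: [0.7, 0.2, 0.6]
finger_gap: 0.7
```

```bash
python3 -m handwheel '[[0,0,0.001,0],[0,0,0.002,0]]'
python3 -m handwheel '[[0,0,0.0005,0],[0,0,0.001,0]]'
python3 -m handwheel '[[0,0,0.0005,0],[0,0,0.001,0]]'
```

```text
clock: 13.8
eef_pos: [493.4, -189.6, 155.6]
eef_rot: [3.141, -0.003, 2.78]
wrist_force: [-0.1, -0.3, 0.9]
finger_gap: 0.1
clock: 14.05
eef_pos: [493.4, -189.6, 154.5]
eef_rot: [3.141, -0.003, 2.78]
wrist_force: [0.6, 1.2, 0.7]
finger_gap: 0.4
clock: 14.3
eef_pos: [493.7, -189.8, 154.1]
eef_rot: [3.141, -0.002, 2.78]
wrist_force: [-0.1, -0.4, 6.0]
finger_gap: 0.2
```

Contact at about 154.2. Pushing on in small steps.

```bash
python3 -m handwheel '[[0,0,0.0005,0],[0,0,0.001,0]]'
python3 -m handwheel '[[0,0,0.001,0],[0,0,0.0015,0]]'
python3 -m handwheel '[[0,0,0.001,0],[0,0,0.0015,0]]'
```

```text
clock: 14.55
eef_pos: [493.9, -189.9, 153.6]
eef_rot: [3.141, -0.001, 2.78]
wrist_force: [-1.1, 0.5, 5.3]
finger_gap: 0.5
clock: 14.8
eef_pos: [494.1, -189.9, 152.5]
eef_rot: [3.141, -0.0, 2.78]
wrist_force: [-1.0, -0.4, 4.6]
finger_gap: 0.7
clock: 15.05
eef_pos: [494.2, -190.0, 151.4]
eef_rot: [3.142, 0.0, 2.78]
wrist_force: [-1.0, -0.1, 6.0]
finger_gap: 0.5
```

The cup is creeping down at about 6 N plus the torch's weight.

```bash
for i in 1; do python3 -m handwheel '[[0,0,0.001,0],[0,0,0.0015,0]]'; python3 -m handwheel '[[0,0,0.001,0],[0,0,0.0015,0]]';python3 -m handwheel '[[0,0,0.001,0],[0,0,0.0015,0]]'; done
```

```text
clock: 15.3
eef_pos: [494.4, -190.1, 150.3]
eef_rot: [3.142, 0.001, 2.78]
wrist_force: [-1.2, 1.0, 4.8]
finger_gap: 0.4
clock: 15.55
eef_pos: [494.5, -190.1, 149.2]
eef_rot: [-3.142, 0.002, 2.78]
wrist_force: [-1.1, 0.4, 6.0]
finger_gap: 0.6
clock: 15.8
eef_pos: [494.6, -190.2, 148.1]
eef_rot: [-3.142, 0.002, 2.78]
wrist_force: [-1.5, 0.5, 6.1]
finger_gap: 0.1
```

```bash
python3 -m handwheel '[[0.0001,0,0.001,0],[0.0002,0,0.0015,0]]'; python3 -m handwheel '[[0.0001,0,0.001,0],[0.0002,0,0.0015,0]]';python3 -m handwheel '[[0.0001,0,0.001,0],[0.0002,0,0.0015,0]]'
```

```text
clock: 16.05
eef_pos: [494.6, -190.2, 147.0]
eef_rot: [-3.141, 0.003, 2.78]
wrist_force: [-1.2, -0.5, 5.2]
finger_gap: -0.0
clock: 16.3
eef_pos: [494.5, -190.2, 145.9]
eef_rot: [-3.141, 0.003, 2.78]
wrist_force: [-1.1, -0.3, 6.5]
finger_gap: 0.3
clock: 16.55
eef_pos: [494.5, -190.1, 144.8]
eef_rot: [-3.141, 0.004, 2.78]
wrist_force: [-2.0, 1.6, 5.8]
finger_gap: 0.2
```

```bash
python3 -m handwheel '[[0.0001,0,0.001,0],[0.0002,0,0.0015,0]]'; python3 -m handwheel '[[0.0001,0,0.001,0],[0.0002,0,0.0015,0]]'
```

```text
clock: 16.8
eef_pos: [494.4, -190.1, 143.8]
eef_rot: [-3.141, 0.005, 2.78]
wrist_force: [-1.3, 0.8, 5.2]
finger_gap: 0.5
clock: 17.05
eef_pos: [494.4, -190.1, 142.6]
eef_rot: [-3.141, 0.005, 2.78]
wrist_force: [-1.0, 1.2, 4.8]
finger_gap: 0.3
```

```bash
python3 -m handwheel '[[0.0001,0,0.001,0],[0.0002,0,0.0015,0]]'
```

```text
clock: 17.3
eef_pos: [494.3, -190.1, 141.5]
eef_rot: [-3.141, 0.006, 2.78]
wrist_force: [-1.1, 1.6, 6.4]
finger_gap: 0.2
```

```bash
python3 -m handwheel '[[0.0001,0,0.001,0],[0.0002,0,0.0015,0]]';python3 -m handwheel '[[0.0001,0,0.001,0],[0.0002,0,0.0015,0]]'
```

```text
clock: 17.55
eef_pos: [494.3, -190.1, 140.4]
eef_rot: [-3.141, 0.006, 2.78]
wrist_force: [-0.1, 0.7, 5.3]
finger_gap: 0.5
clock: 17.8
eef_pos: [494.5, -190.2, 139.9]
eef_rot: [-3.141, 0.008, 2.78]
wrist_force: [-1.1, 1.3, 12.4]
finger_gap: 0.4
```

```bash
python3 -m handwheel '[[0.0001,0,0.001,0],[0.0002,0,0.0015,0]]'; python3 -m handwheel '[[0.0001,0,0.001,0],[0.0002,0,0.0015,0]]'
```

```text
clock: 18.05
eef_pos: [495.0, -190.4, 139.8]
eef_rot: [-3.141, 0.01, 2.78]
wrist_force: [-2.3, 1.3, 17.5]
finger_gap: 0.4
clock: 18.3
eef_pos: [495.5, -190.7, 139.9]
eef_rot: [-3.141, 0.013, 2.78]
wrist_force: [-2.0, 2.0, 18.4]
finger_gap: 0.5
```

The cup is at its stop: height is steady at 139.8 and the force has climbed to 18 N. Holding at about 15 N.

```bash
python3 -m handwheel '[[0.0004,-0.0002,0.0012,0],[0.0004,-0.0002,0.0012,0],[0.0004,-0.0002,0.0012,0],[0.0004,-0.0002,0.0012,0],[0.0004,-0.0002,0.0012,0]]'
```

```text
clock: 18.92
eef_pos: [495.6, -191.0, 140.0]
eef_rot: [-3.14, 0.015, 2.78]
wrist_force: [-2.9, 1.0, 13.5]
finger_gap: 0.5
```

```bash
python3 -m handwheel '[[0.0004,0.0002,0.0013,0],[0.0004,0.0002,0.0013,0],[0.0004,0.0002,0.0013,0],[0.0004,0.0002,0.0013,0],[0.0004,0.0002,0.0013,0]]'
```

```text
clock: 19.55
eef_pos: [495.9, -190.9, 140.0]
eef_rot: [-3.14, 0.018, 2.78]
wrist_force: [-3.2, 1.5, 14.3]
finger_gap: 0.6
```

```bash
python3 -m handwheel '[[0.0004,0.0002,0.0013,0],[0.0004,0.0002,0.0013,0],[0.0004,0.0002,0.0013,0]]'
```

```text
clock: 19.92
eef_pos: [496.2, -190.8, 140.1]
eef_rot: [-3.14, 0.02, 2.78]
wrist_force: [-2.3, 0.2, 13.3]
finger_gap: 0.4
```

Held for about 2 s at 12–18 N. Backing off and checking.

```bash
python3 -m handwheel '[[0,0,-0.002,0],[0,0,-0.01,0],[0,0,-0.03,0],[0,0,-0.06,0],[0,0,-0.09,0]]'
python3 -m handwheel '[[0,0,0,0],[0,0,-0.02,0],[-0.05,0,-0.02,0],[-0.09,0,-0.02,0],[-0.09,0,-0.02,0]]'
python3 -m handwheel '[[0,0,0,0],[0,0,0,0]]'
python3 - <<'E'
from h import *
c=cal('wrist');im=np.ascontiguousarray(cams.camera('wrist')[:,:,::-1]);s=np.ascontiguousarray(cams.camera('side')[:,:,::-1])
u,v=map(int,proj(c,[494,-190,132]));print(u,v)
m=cv2.inRange(im,(190,190,175),(255,255,255));q=np.zeros_like(m);q[max(v-45,0):v+45,u-45:u+45]=255
k=max(cv2.findContours(m&q,0,1)[0],key=cv2.contourArea);(a,b),r=cv2.minEnclosingCircle(k)
X=onz(c,a,b,132);print(a,b,r,X,2*r*(c['R']@X+c['t'])[2]/c['f'],read_state()['wrist_force'])
cv2.imwrite('pics/c8.png',np.hstack([cv2.resize(im,(512,320)),cv2.resize(s[210:350,260:380],(274,320))]))
E
```

```text
clock: 20.55
eef_pos: [494.4, -190.0, 231.1]
eef_rot: [-3.14, 0.02, 2.78]
wrist_force: [-0.8, 0.0, 0.5]
finger_gap: 0.5
clock: 21.18
eef_pos: [579.0, -222.0, 250.2]
eef_rot: [-3.14, 0.016, 2.78]
wrist_force: [0.4, 0.2, -0.6]
finger_gap: 0.3
clock: 21.42
eef_pos: [578.4, -221.7, 250.0]
eef_rot: [-3.14, 0.016, 2.78]
wrist_force: [0.0, -0.1, -0.3]
finger_gap: 0.4
316 93
316.6009521484375 92.91324615478516 23.540842056274414 [ 493.76676684 -189.80394394  132.        ] 40.20841227012622 [ 0.14020379 -0.85960363 -0.41495345]
```

View pics/c8.png

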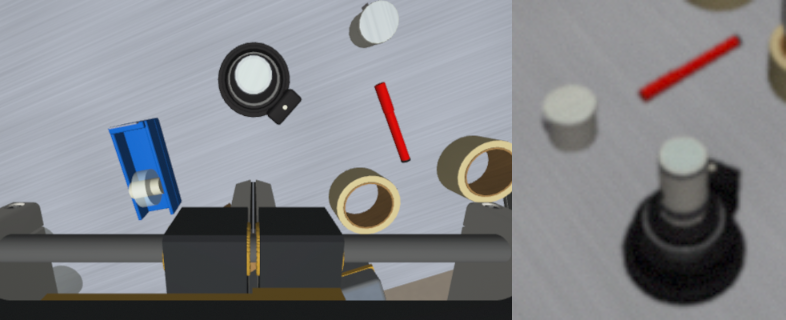

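The torch stands upright in the lowered cup, centred at (493.8,-189.8), and its 40.2 mm top diameter matches a top height of 132 mm. The robot is clear and nothing else looks disturbed, so I'm handing in.

```bash
python3 -c "
from cell import manip
print(manip.sign_off())"
```

```text
the job is handed in; nothing more can be done
None
```

The torch is back on its charger, upright in the lowered cup, and I handed the job in at about 21 s of the 61 s allowed.

- **Placing:** I gripped the torch by its barrel and lowered the tail into the cup until I felt contact. That was at about 36.6 mm, where the cameras had put the floor. The last step down added about 7 N to the torch's share of the load, then I let go and it stood centred.
- **Pressing:** I pressed on the lens with the closed fingertips. The cup crept down about 14 mm at roughly 5–6 N, then the height stopped changing and the force climbed. I held that for about 2 s, with readings of 12.4–18.4 N; forces were only read at the end of each move.
- **Last checks:** The torch top is centred within about 0.3 mm of the cup axis. Its apparent diameter of 40.2 mm matches the lowered height, the wrist force is near zero and the arm is clear. The other items in the last pictures looked untouched, but I judged that by eye and did not measure it. The stapler and carton were not clearly visible in them.
- **What disagreed:** The top camera put the charger and torch about 2 mm off in y from the wrist camera; I used the wrist values. During the hold the fingertips crept about 1.5 mm sideways on the lens, which did not shift the torch measurably.

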